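# Hang the slide-staining rack up to drain

### The job

Hang the rack of stained slides up to drain: take the S-hook off the drip rail by its blue grip, thread its lower end through the hole in the rack's hang tab, and hang the hook back over the rail so that the rack hangs free above the drip tray. The slides are glass: lift the rack only by the hook, go gently, do not shove or tip the rack or touch it with the gripper, and leave the dropper bottles where they stand.

Things in the scene. Friction and masses are not known exactly. Their poses are not given: they have to be found in the camera images.
- drip_rail: Fixed drip rail: white drip tray (170 mm along x, 340 along y, rim 18 high) with a gantry of bent 8 mm steel rod. Origin: centre of the tray's underside, on the worktop; -x faces the robot. The straight bar runs along y at x = 0, from y = -130 to +130 mm, its top 230 mm above the origin; its ends bend down into posts at y = -152 and +152.
- s_hook: Loose S-hook of 4 mm steel wire, 60 g, in its own x-z plane; starts hanging on the bar. Origin: underside of its upper bend, where it sits on the bar. Upper bend: 8 mm inner radius, open below; short free end on the +x side down to z = -19 mm, stem on the -x side (x = -10 down to z = -30), then slanting to x = +10 at z = -64. Off the bar: up 23 to 27 mm, then to -x; on: the reverse.
- hook_grip (a point): Centre of the hook's blue plastic grip, upright on the upper bend: 16 mm along the hook's x, 12 mm along its y (grip across this), 44 mm high (22 above and below this point). 32 mm above the hook's origin, so 32 mm above the bar's top when hung. Axes as the hook's.
- hook_seat (a point): Where a load sits in the hook's lower bend, on top of the wire: x = 0, z = -83 mm in the hook's frame (wire centre 2 mm lower). The bend (8 mm inner radius) opens upward; its wire rises from x = -5, z = -84 at 30 degrees to the free tip on the -x side. Axes as the hook's.
- hook_tip (a point): Free end of the hook's lower bend (centre of the round wire end, 4 mm across), at x = -20.6, z = -74.7 mm in the hook's frame. The hook's -x, where this end points, faces the robot at the start. Axes as the hook's.
- slide_rack: Loose steel slide-staining rack, 100 mm along x, 94 along y, about 0.6 kg, holding nine upright glass slides (tops 35 mm up). Origin: centre of its underside; -x faces the robot. Over the slides, at x = 0, two uprights carry a flat cross strip along y, 55 to 69 mm up, with a swivelling hang tab in its middle. It tips or slides at about 2 to 3 N at the tab.
- tab_rivet (a point): On the rack (axes as the rack's), 62 mm up: rivet of the hang tab, a steel plate 2.5 mm thick in x (-1.25 to +1.25), 20 wide, reaching 47 mm above the rivet; an 8 mm hole, axis x, 36 mm above it. The stiff tab (2.2 N sideways at the hole turns it) leans up to 0.5 rad to either side about x, hole up to 17 mm off in y, 4 lower. The lean is not measured: see or feel it.
- bottle_red: Small white dropper bottle with a red cap, 30 mm across, 75 mm high, loose bystander. Origin: centre of its underside.
- bottle_green: Small white dropper bottle with a green cap, 30 mm across, 75 mm high, loose bystander. Origin: centre of its underside.
Not all that is in view belongs to the job. What is shaped like the s_hook but green or purple is not meant.

How it is judged:
By the outcome, as a careful person would: the job done as asked, in the order asked, and still so for the second after the job is handed in, with the robot touching nothing.
It also fails if it takes over 72 s, if anything falls off the work surface, if the arm or the gripper's body presses on something with over 40 N, if the wrist force passes 120 N, or if a joint passes its speed limit or range.

### The arm

A 7-joint arm with a two-finger parallel gripper is mounted at the origin on a cart in front of the work surface, level with it; the furniture and walls round the work are solid. World frame = base frame: x ahead of the robot, y to its left, z up, the work surface at z = 0. Lengths are in m, angles in rad, forces in N, time in s.
With the tool pointing down it reaches from about 0.35 to 0.9 m from the base axis. Payload 8.1 kg.
Tool frame: the origin (TCP) lies on the centre line of the jaws, within the pads' length; the fingertips stand 11 mm ahead of it and the grasp point (between the pads) lies 8 mm behind it; z points along the fingers, y is the line along which they close (so a half turn about z gives the same grasp; the last joint's range is limited). The gripper opens to 85 mm and grips with 20 to 120 N. Pads are 22 mm wide; open, the fingers measure 114 mm over their backs; the gripper's body (76 mm by 85 mm) begins 54 mm behind the grasp point. The pads swing forward as they close: fully open they stand 13 mm farther back than shut.
Start: joints at [-1.403, 0.434, 0.025, 1.573, -0.012, 1.134, -0.075], TCP at [0.167, 0.602, 0.242] pointing down, gripper open.
Joint ranges: [-2.62, 2.62], [-0.44, 2.09], [-1.27, 1.32], [0.08, 2.57], [-1.32, 4.46], [0.12, 2], [-2.74, 2.74]. Speed limits (rad/s): [2.22, 2.22, 3.01, 3.01, 3.14, 3.14, 3.14].

### API

Orientations are given as [roll, pitch, yaw] about the fixed x, y, z axes, in that order (R = Rz(yaw) Ry(pitch) Rx(roll)).
In Python, from station import readout, vision, bot gives the robot as it stands. The module is installed in compiled form; this text tells all that it offers.
- The arm moves only by the tool send_rows, never from a script. Its argument "deltas" is a list of rows, each an object with "jaw": the opening, from -1 (shut) to 1 (fully open); "translation": the shift along the tool's x, y, z in m, a list of three; "spin": the turn about the tool's z in degrees. In form: [{"jaw": jaw, "translation": [dx, dy, dz], "spin": spin}, ...]. A call has 1 to 10 rows; each row is the pose to reach, as a shift and turn from the pose commanded when the call began, along the tool's axes at that moment; what a row does not reach only later rows make up. A row lasts 1/8 s, in which the tool goes at most 62.5 mm and 10.7 degrees, less where a joint would pass 70% of its speed; a pose out of reach is approached as far as the arm can. A call with a gripper value outside its range is refused whole. The fingers move at their own pace and stop on an object; the grip force is fixed at half the most. Time passes only in rows, so rows that repeat a pose let the fingers close. It gives the time, the measured TCP pose, the force, the opening and the grip force at its end, in the units of the state.
- readout.get_obs(): the state, without advancing time (a new reading comes with each control period).
- vision.capture(name): name is "side" or "top"; returns (picture, depth): 420x560x3 uint8, red, green, blue; 420x560 float32, m along the optical axis (not along the pixel's ray), 0 where there is no reading.
- vision.camera_params(name): a dict with "fx", "fy", "cx", "cy" (pixels), "dist" ([k1, k2, p1, p2, k3] as OpenCV has them; the pictures are not rectified), "world_from_camera" (4x4, takes a point from camera to world coordinates). Camera axes: x right, y up, looking along -z (the intrinsics and any distortion apply to the point x, -y, -z); pixel columns grow to the right and rows downward; lengths in m; the calibration is good to about 2 mm. A picture is of the moment at which its call begins. camera_params takes no time and is no camera call.
- bot.hand_in(): hands the job in; it is judged then, once.
Trained networks look in the newest picture that a camera, given by its name, has taken for a name from the list of things; names that differ only in an ending like _2 or _b are one class to them, and where a whole thing is asked for, a point or a joint stands for the part that bears it (a point fixed in the world has none). Each returns a list of dicts, best first, with "confidence" (0 to 1); they miss things now and then, are a little off and sometimes report something else, mostly with a low value. They report only what shows in the picture. A call takes as long as a camera call. They do not tell look-alikes from the thing itself.
- vision.cut_out(camera, name): "mask" (420x560 bool, what is visible of it) and "extent" ([left, top, right, bottom] in pixels, round what is visible of it).
The state is a dict: "t": time; "qpos": joint angles; "qvel": joint speeds; "joint_efforts": joint torques, N m; "position": TCP position; "tool_rot": TCP orientation; "contact_force": force on the tool from outside, world axes, zero at the start; "torque": the same for the moment, N m; "gripper_width": finger opening in m; "gripper_force": force on a finger pad.
Only numpy, scipy, OpenCV 4.12 (cv2) and the standard library are available. Lean on these libraries where they do the work, as an engineer would, in place of code of your own. Each camera call takes 0.05 s, during which the arm holds its last target. There are 200 camera calls.

## Working session

There is one attempt and no reset: what is moved stays moved. The work goes in short steps, Python scripts to look and compute and a tool call to move; the robot and the scene stay as the last step left them, time stands still between calls to the robot, and variables do not carry over. Pictures are saved under pics/ and viewed, at most 10 in all, crops included, and the job is handed in when it is done.

Besides the shell and the picture viewer there is one more tool, called after "Call:" as name([rows], argument=value, ...), one row to a line, values as JSON. send_rows: Moves the arm, as the interface text tells. Its arguments: {"type":"object","properties":{"deltas":{"type":"array"}},"required":["deltas"]}

```bash
mkdir -p pics
cat > h.py <<'E'
import numpy as np, cv2, pickle
from station import readout, vision, bot
def cap(n,tag):
    p,d=vision.capture(n); cv2.imwrite(f'pics/{tag}.png',p[:,:,::-1]); np.save(f'{tag}_d.npy',d); return p,d
def pts(n,uv,z):
    """pixels uv (N,2), depth z (N) -> world"""
    c=vision.camera_params(n); K=np.array([[c['fx'],0,c['cx']],[0,c['fy'],c['cy']],[0,0,1.]])
    u=cv2.undistortPoints(np.float64(uv).reshape(-1,1,2),K,np.float64(c['dist'])).reshape(-1,2)
    z=np.asarray(z,float); P=np.c_[u[:,0]*z,-u[:,1]*z,-z]; T=np.array(c['world_from_camera'])
    return P@T[:3,:3].T+T[:3,3]
def proj(n,X):
    c=vision.camera_params(n); K=np.array([[c['fx'],0,c['cx']],[0,c['fy'],c['cy']],[0,0,1.]])
    T=np.array(c['world_from_camera']); P=(np.atleast_2d(X)-T[:3,3])@T[:3,:3]; P=P*[1,-1,-1]
    return cv2.projectPoints(P,np.zeros(3),np.zeros(3),K,np.float64(c['dist']))[0].reshape(-1,2)
def mpts(n,m,d):
    v,u=np.nonzero(m&(d>0)); return pts(n,np.c_[u,v],d[v,u])
E
python3 - <<'E'
from h import *
np.set_printoptions(precision=4,suppress=True)
print(readout.get_obs())
for n in ('side','top'):
    p,d=cap(n,n+'0'); T=np.array(vision.camera_params(n)['world_from_camera']); print(n,vision.camera_params(n)['fx'],T)
    for k in ('drip_rail','s_hook','hook_grip','slide_rack','tab_rivet','bottle_red','bottle_green'):
        for r in vision.cut_out(n,k)[:4]:
            P=mpts(n,r['mask'],d)
            print(k,round(r['confidence'],2),r['extent'],len(P), np.median(P,0) if len(P) else '', np.percentile(P,2,axis=0) if len(P) else '',np.percentile(P,98,axis=0) if len(P) else '')
E
```

```text
{'t': 0.0, 'qpos': array([-1.4026,  0.4352,  0.025 ,  1.5741, -0.0116,  1.134 , -0.0751]), 'qvel': array([ 0.001 ,  0.0003,  0.0003,  0.0009,  0.0018,  0.0009, -0.0009]), 'joint_efforts': array([  0.0003, -67.0475,   1.0252, -31.6206,   0.0156,   0.0126,
         0.    ]), 'position': array([0.1671, 0.6017, 0.2415]), 'tool_rot': array([-3.14  ,  0.0001,  2.8707]), 'contact_force': array([ 0.5478, -0.1327, -0.4143]), 'torque': array([0.0068, 0.0141, 0.0094]), 'gripper_force': 0.0, 'gripper_width': 0.085238505018942}
side 510.04678628409306 [[-0.9108  0.2061 -0.3577  0.1307]
 [-0.4127 -0.4728  0.7785  1.1331]
 [-0.0087  0.8567  0.5157  0.7967]
 [ 0.      0.      0.      1.    ]]
drip_rail 0.94 [215.1, 173.6, 332.6, 341.1] 7090 [0.5243 0.2618 0.0053] [0.4394 0.0776 0.0007] [0.6179 0.4164 0.2287]
s_hook 0.77 [266.2, 193.6, 273.2, 218.7] 140 [0.523  0.3039 0.2599] [0.5164 0.2991 0.2353] [0.5309 0.307  0.2842]
s_hook 0.75 [173.2, 289.9, 182.6, 310.4] 177 [0.6425 0.4999 0.1185] [ 0.6366  0.4166 -0.    ] [0.7204 0.5046 0.142 ]
s_hook 0.73 [254.6, 310.8, 270.6, 365.5] 199 [0.4612 0.4865 0.111
[... 2034 characters left out ...]
237.9] 118 [0.5239 0.2972 0.2588] [0.5142 0.2918 0.0025] [0.5523 0.3168 0.2861]
hook_grip 0.48 [143.7, 224.0, 158.0, 233.7] 57 [0.5355 0.4797 0.1344] [0.5302 0.4747 0.0845] [0.543  0.489  0.1423]
slide_rack 0.83 [380.3, 216.3, 427.9, 264.2] 1116 [ 0.5488 -0.1311  0.0231] [ 0.5084 -0.1763 -0.004 ] [ 0.5903 -0.0814  0.09  ]
tab_rivet 0.65 [381.6, 220.9, 427.8, 258.1] 1145 [ 0.5476 -0.1277  0.0223] [ 0.5103 -0.1762 -0.0042] [ 0.5898 -0.0838  0.0893]
bottle_red 0.69 [366.4, 179.0, 379.1, 194.9] 153 [ 0.6691 -0.0485  0.0477] [ 0.6604 -0.0653  0.0098] [ 0.6842 -0.037   0.0711]
bottle_green 0.57 [341.6, 169.8, 355.9, 184.6] 180 [0.6942 0.0091 0.0467] [ 0.685  -0.0077 -0.0016] [0.7179 0.0201 0.0702]
```

```bash
ls pics
```

```text
side0.png
top0.png
```

View pics/side0.png

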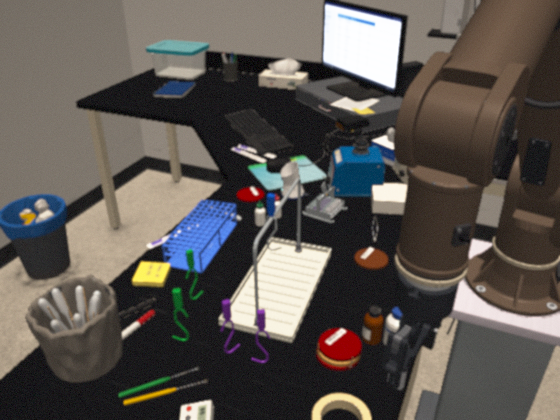

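View pics/top0.png

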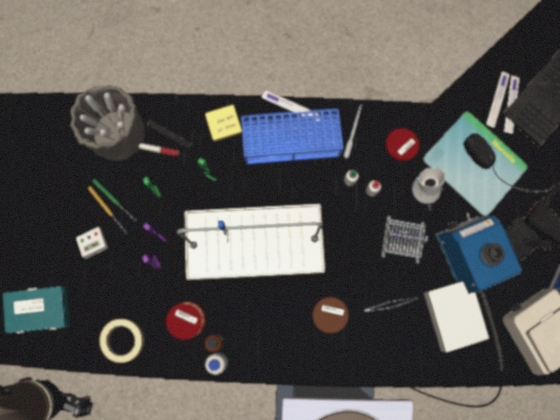

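The side view shows the rail at (215-332,174-341), with the blue grip at about (270,205) and the rack at (325,203). The top view has the grip at (222,226) and the rack at (404,240). The green and purple hooks are decoys. Next I'll fit the geometry.

Run:
```python
from h import *
np.set_printoptions(precision=4,suppress=True)
im={}
def crop(n,x0,y0,w,h,s): 
    p=cv2.imread(f'pics/{n}0.png'); return cv2.resize(p[y0:y0+h,x0:x0+w],(w*s,h*s),interpolation=cv2.INTER_CUBIC)
a=crop('side',295,175,66,50,6); b=crop('top',372,208,66,64,6); c=crop('side',240,180,66,80,6); d=crop('top',190,205,66,50,6)
M=np.zeros((800,800,3),np.uint8); M[:300,:396]=a; M[:384,400:796]=b; M[310:790,:396]=c; M[390:690,400:796]=d
cv2.imwrite('pics/m0.png',cv2.resize(M,(600,600)))
for n in('side','top'):
    D=np.load(n+'0_d.npy'); p=cv2.imread(f'pics/{n}0.png')[:,:,::-1].astype(int)
    v,u=np.mgrid[:420,:560]; W=pts(n,np.c_[u.ravel(),v.ravel()],D.ravel()); ok=(D.ravel()>0)
    C=p.reshape(-1,3)
    def sel(lo,hi): return ok&np.all((W>lo)&(W<hi),1)
    s=sel([.45,.13,.215],[.6,.36,.245]); blue=(C[:,2]>C[:,0]+40)
    B=W[s&~blue]; l=np.polyfit(B[:,1],B[:,0],1); print(n,'bar n',len(B),'x=%.4f*y+%.4f'%tuple(l),'z98',np.percentile(B[:,2],[50,90,98]),'resid',np.std(B[:,0]-np.polyval(l,B[:,1])),B[:,1].min(),B[:,1].max())
    g=W[sel([.48,.25,.235],[.57,.35,.3])&blue]; print('grip',len(g),g.mean(0),g.min(0),g.max(0))
    t=sel([.42,.05,-.005],[.66,.45,.03])&(C.min(1)>140)
    r=cv2.minAreaRect(np.float32(W[t][:,:2])); print('tray',r)
    t=sel([.48,-.2,.012],[.62,-.06,.12]); print('rack',cv2.minAreaRect(np.float32(W[t][:,:2])))
    t=sel([.48,-.2,.05],[.62,-.06,.073]); S=W[t]; l=np.polyfit(S[:,1],S[:,0],1); print('strip',len(S),l,S.min(0),S.max(0),np.median(S,0))
    t=sel([.48,-.2,.074],[.62,-.06,.13]); print('tab',W[t][np.argsort(W[t][:,2])][::max(1,t.sum()//15)], np.c_[u.ravel(),v.ravel()][t][:3])
```

```text
side bar n 241 x=-0.0894*y+0.5504 z98 [0.2288 0.2309 0.2337] resid 0.003963693158996316 0.13046972234575804 0.35996770737726835
grip 158 [0.5237 0.3035 0.2637] [0.5155 0.2935 0.2363] [0.5323 0.3101 0.2856]
tray ((0.5360936522483826, 0.2332226037979126), (0.18231220543384552, 0.3732339143753052), 5.201173305511475)
rack ((0.547855019569397, -0.1283770650625229), (0.10258015245199203, 0.08455434441566467), 82.55452728271484)
strip 102 [0.1678 0.5677] [ 0.5344 -0.1767  0.05  ] [ 0.5619 -0.0797  0.0722] [ 0.5471 -0.1224  0.063 ]
tab [[ 0.547  -0.131   0.0755]
 [ 0.5483 -0.1085  0.0764]
 [ 0.5484 -0.1259  0.0777]
 [ 0.5497 -0.1294  0.079 ]
 [ 0.5449 -0.1243  0.0826]
 [ 0.5493 -0.1279  0.0832]
 [ 0.5462 -0.1279  0.0838]
 [ 0.5503 -0.1215  0.0861]
 [ 0.5485 -0.1249  0.0882]
 [ 0.5512 -0.1064  0.0901]
 [ 0.5487 -0.125   0.0914]
 [ 0.5536 -0.104   0.0941]
 [ 0.5504 -0.1206  0.0965]
 [ 0.547  -0.1197  0.0976]
 [ 0.5516 -0.1065  0.0998]
 [ 0.5507 -0.1123  0.1005]
 [ 0.5536 -0.1032  0.101 ]
 [ 0.5493 -0.1169  0.1018]
 [ 0.5503 -0.1195  0.1036]
 [ 0.5494 -0.1165  0.1086]] [[324 182]
 [323 183]
 [
[... 363 characters left out ...]
98104095), (0.09334244579076767, 0.09274456650018692), 82.0643539428711)
strip 98 [0.1379 0.5647] [ 0.538  -0.1745  0.0505] [ 0.5619 -0.0837  0.0722] [ 0.5468 -0.1271  0.0659]
tab [[ 0.5471 -0.1307  0.0746]
 [ 0.5492 -0.1232  0.0757]
 [ 0.5484 -0.1291  0.0816]
 [ 0.5501 -0.1118  0.0828]
 [ 0.5499 -0.1186  0.0853]
 [ 0.5494 -0.1155  0.0879]
 [ 0.5494 -0.1201  0.0891]
 [ 0.5511 -0.1077  0.0908]
 [ 0.5509 -0.1097  0.0923]
 [ 0.551  -0.1144  0.0929]
 [ 0.5523 -0.1038  0.0977]
 [ 0.5501 -0.1178  0.0992]
 [ 0.5519 -0.1055  0.1005]
 [ 0.5541 -0.1054  0.101 ]
 [ 0.5519 -0.1101  0.1013]
 [ 0.5513 -0.1072  0.104 ]
 [ 0.5491 -0.1187  0.1055]
 [ 0.5508 -0.1111  0.1078]] [[400 231]
 [401 231]
 [400 232]]
```

View pics/m0.png

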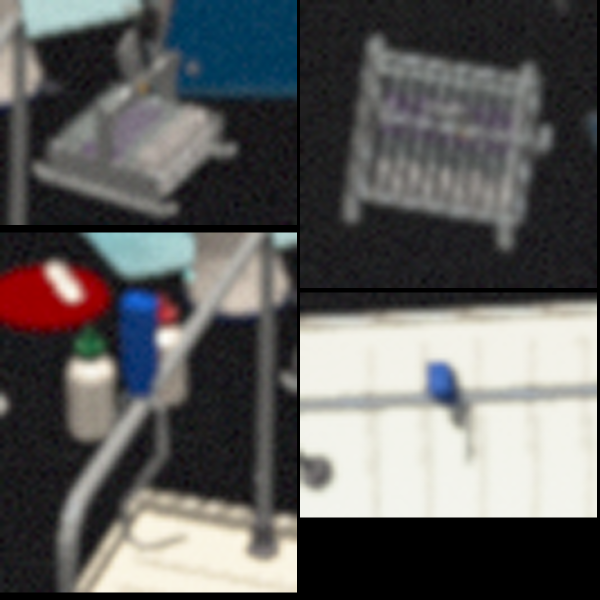

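The montage shows the upright hook hanging under the blue grip, with its tip at about (281,247) in the side view, pointing towards the robot. The rack is yawed by about -0.14 and its tab leans to +y. I'll average several frames to refine the tab, rack and hook.

Run:
```python
from h import *
from scipy.optimize import minimize
np.set_printoptions(precision=4,suppress=True)
for n in('side','top'):
    ps,ds=zip(*[vision.capture(n) for _ in range(8)])
    D=np.ma.median(np.ma.masked_equal(np.array(ds),0),0).filled(0); P=np.mean(ps,0); np.savez(n+'_avg.npz',D=D,P=P)
    cv2.imwrite(f'pics/{n}avg.png',P[:,:,::-1])
    v,u=np.mgrid[:420,:560]; W=pts(n,np.c_[u.ravel(),v.ravel()],D.ravel()); C=P.reshape(-1,3)
    sel=lambda lo,hi:(D.ravel()>0)&np.all((W>lo)&(W<hi),1)
    B=W[sel([.45,.13,.22],[.6,.36,.24])&~(C[:,2]>C[:,0]+40)]; l=np.polyfit(B[:,1],B[:,0],1); k=abs(B[:,0]-np.polyval(l,B[:,1]))<.006; l=np.polyfit(B[k,1],B[k,0],1); print(n,'bar',l,'x at .3',np.polyval(l,.3),'z',np.median(B[k,2]))
    g=W[sel([.48,.25,.24],[.57,.35,.3])&(C[:,2]>C[:,0]+40)]; print('grip',len(g),np.median(g,0),g.min(0),g.max(0))
    pz=[W[sel([.5,y,.05],[.6,y2,.073])].mean(0) for y,y2 in((-.175,-.15),(-.105,-.082))]; print('strip ends',*pz)
    s=W[sel([.48,-.19,.04],[.62,-.065,.0725])]; s=s[abs(s[:,0]-(.566+.15*s[:,1]))<.012]; print('strip',np.polyfit(s[:,1],s[:,0],1),np.percentile(s[:,1],[1,99]),s[:,1].min(),s[:,1].max())
    r=W[sel([.47,-.21,.008],[.63,-.05,.05])]; print('rack',cv2.minAreaRect(np.float32(r[:,:2])))
    t=W[sel([.52,-.16,.074],[.58,-.09,.13])]; print('tab n',len(t),t.mean(0),t.min(0),t.max(0))
    np.save(n+'_tab.npy',t)
    # hook model projected, hung plumb, yaw = bar yaw
    yw=-np.arctan(l[0]); o=np.array([np.polyval(l,.3),.3,.23]); ex=np.array([np.cos(yw),np.sin(yw),0])
    H=[(-10,-30),(10,-64),(10,-75),(0,-85),(-5,-84),(-20.6,-74.7)]
    print('proj hook',proj(n,[o+ex*a/1e3+[0,0,b/1e3] for a,b in H]).tolist())
x=np.r_[np.load('side_tab.npy'),np.load('top_tab.npy')]; print(np.linalg.eigh(np.cov(x.T)))
```

```text
side bar [-0.0916  0.5507] x at .3 0.5231812341908582 z 0.22915947911574658
grip 150 [0.524  0.3039 0.2653] [0.5164 0.2945 0.2402] [0.5319 0.3058 0.2847]
strip ends [ 0.54   -0.1658  0.0625] [ 0.553  -0.0886  0.0609]
strip [0.1605 0.5669] [-0.1735 -0.0826] -0.1740577338238456 -0.08194628260805459
rack ((0.5469158291816711, -0.12756800651550293), (0.093558669090271, 0.10321921110153198), 80.40861511230469)
tab n 39 [ 0.5498 -0.1151  0.0909] [ 0.5465 -0.1327  0.0741] [ 0.5533 -0.1006  0.1071]
proj hook [[276.0602556712927, 229.94085717796062], [267.56033104725316, 241.38699850709423], [267.6446795866936, 245.51800483133724], [271.9820840871871, 250.0650954217818], [274.1162782909737, 250.10955666527707], [280.8132293965393, 247.93531937635188]]
top bar [-0.0915  0.553 ] x at .3 0.5255730398129492 z 0.22887883886260074
grip 42 [0.5243 0.2959 0.2831] [0.5183 0.2918 0.2679] [0.5308 0.3021 0.2852]
strip ends [ 0.5421 -0.1655  0.0639] [ 0.5529 -0.0908  0.064 ]
strip [0.1426 0.5654] [-0.1746 -0.0846] -0.17468087104042498 -0.08441244122043048
rack ((0.5489258170127869, -0.12947265803813934), (0.0916433185338974, 0.10326869040727615), 80.874755859375)
tab n 36 [ 0.5503 -0.118   0.093 ] [ 0.5473 -0.1349  0.0741] [ 0.5541 -0.1031  0.1085]
proj hook [[223.35523449165441, 234.9115035986661], [224.61055473512772, 228.3755938746703], [225.10585271380046, 229.19806326470336], [225.71199873150005, 234.31688062737157], [225.75048680981314, 236.44579074844535], [225.5995992473912, 242.74002278846064]]
EighResult(eigenvalues=array([0.    , 0.    , 0.0001]), eigenvectors=array([[ 0.9895,  0.0881,  0.1149],
       [-0.1392,  0.7979,  0.5865],
       [-0.04  , -0.5963,  0.8018]]))[ WARN:0@8.339] global loadsave.cpp:1063 imwrite_ Unsupported depth image for selected encoder is fallbacked to CV_8U.
```

Call:
send_rows([
  {"jaw":1,"translation":[0,0,-0.05],"spin":0},
  {"jaw":1,"translation":[-0.03,-0.014,-0.09],"spin":-3},
  {"jaw":1,"translation":[-0.08,-0.037,-0.09],"spin":-6},
  {"jaw":1,"translation":[-0.13,-0.06,-0.09],"spin":-9},
  {"jaw":1,"translation":[-0.18,-0.083,-0.09],"spin":-12},
  {"jaw":1,"translation":[-0.23,-0.106,-0.09],"spin":-15},
  {"jaw":1,"translation":[-0.28,-0.129,-0.09],"spin":-18},
  {"jaw":1,"translation":[-0.33,-0.152,-0.09],"spin":-20.75},
  {"jaw":1,"translation":[-0.38,-0.175,-0.09],"spin":-20.75},
  {"jaw":1,"translation":[-0.425,-0.196,-0.09],"spin":-20.75},
])

```text
t: 2.85
position: [0.5257, 0.298, 0.3325]
tool_rot: [3.142, 0.0, -3.051]
contact_force: [0.7, 0.6, 0.3]
gripper_width: 0.0856
gripper_force: 0.0
```

Call:
send_rows([
  {"jaw":1,"translation":[0,0,0],"spin":0},
  {"jaw":1,"translation":[0,0,0],"spin":0},
  {"jaw":1,"translation":[0,0,0],"spin":0},
])

```text
t: 3.22
position: [0.5232, 0.3011, 0.3323]
tool_rot: [3.141, -0.0, -3.048]
contact_force: [0.0, -0.6, 0.4]
gripper_width: 0.0856
gripper_force: 0.0
```

Call:
send_rows([
  {"jaw":1,"translation":[-0.001,-0.001,0.03],"spin":0},
  {"jaw":1,"translation":[-0.001,-0.001,0.055],"spin":0},
  {"jaw":1,"translation":[-0.001,-0.001,0.07],"spin":0},
  {"jaw":1,"translation":[-0.001,-0.001,0.076],"spin":0},
  {"jaw":1,"translation":[-0.001,-0.001,0.076],"spin":0},
  {"jaw":0,"translation":[-0.001,-0.001,0.076],"spin":0},
  {"jaw":-0.3,"translation":[-0.001,-0.001,0.076],"spin":0},
  {"jaw":-0.5,"translation":[-0.001,-0.001,0.076],"spin":0},
  {"jaw":-0.6,"translation":[-0.001,-0.001,0.076],"spin":0},
  {"jaw":-0.6,"translation":[-0.001,-0.001,0.076],"spin":0},
])

```text
t: 4.47
position: [0.5254, 0.2988, 0.2563]
tool_rot: [3.142, 0.0, -3.05]
contact_force: [0.6, 0.2, 0.1]
gripper_width: 0.0171
gripper_force: 0.0
```

Call:
send_rows([
  {"jaw":-0.7,"translation":[0,0,0],"spin":0},
  {"jaw":-0.8,"translation":[0,0,0],"spin":0},
  {"jaw":-1,"translation":[0,0,0],"spin":0},
  {"jaw":-1,"translation":[0,0,0],"spin":0},
  {"jaw":-1,"translation":[0,0,0],"spin":0},
])

```text
t: 5.1
position: [0.5254, 0.2988, 0.2563]
tool_rot: [3.142, 0.0, -3.05]
contact_force: [-0.3, -0.3, 1.1]
gripper_width: 0.0115
gripper_force: 58.6
```

Run:
```python
from h import *
np.set_printoptions(precision=4,suppress=True)
o=readout.get_obs(); print(o['position'],o['contact_force'],o['gripper_width'])
p,d=cap('side','s1'); P=np.mean([vision.capture('side')[0] for _ in range(4)],0).astype(np.uint8)
cv2.imwrite('pics/s1c.png',cv2.resize(P[150:270,220:340,::-1],(720,600),interpolation=cv2.INTER_CUBIC))
```

```text
[0.5254 0.2988 0.2563] [-0.3196 -0.2904  1.1474] 0.011494456503356842
```

View pics/s1c.png

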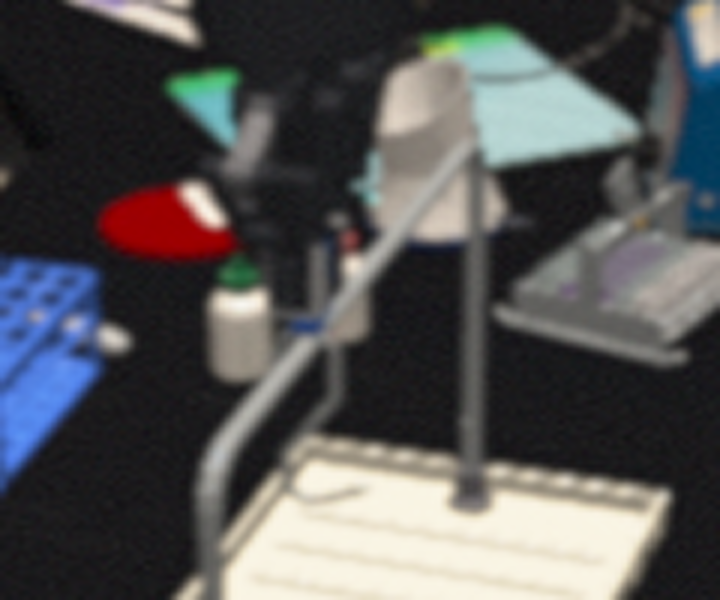

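The grip is held at 11.5 mm opening, and the hook hangs plumb under the bar with its tip at crop (365,488). I'll lift it 25 mm, move it off to -x, then raise it and travel to the rack.

Call:
send_rows([
  {"jaw":-1,"translation":[0,0,-0.01],"spin":0},
  {"jaw":-1,"translation":[0,0,-0.02],"spin":0},
  {"jaw":-1,"translation":[0,0,-0.025],"spin":0},
  {"jaw":-1,"translation":[0,0,-0.025],"spin":0},
  {"jaw":-1,"translation":[0.01,0,-0.025],"spin":0},
  {"jaw":-1,"translation":[0.025,0,-0.025],"spin":0},
  {"jaw":-1,"translation":[0.045,0,-0.025],"spin":0},
  {"jaw":-1,"translation":[0.05,0,-0.045],"spin":0},
  {"jaw":-1,"translation":[0.05,0,-0.095],"spin":0},
  {"jaw":-1,"translation":[0.05,0,-0.144],"spin":0},
])

```text
t: 6.6
position: [0.4741, 0.294, 0.4015]
tool_rot: [-3.141, -0.001, -3.05]
contact_force: [0.9, -0.2, -0.4]
gripper_width: 0.0112
gripper_force: 58.5
```

Call:
send_rows([
  {"jaw":-1,"translation":[-0.01,-0.045,0],"spin":2},
  {"jaw":-1,"translation":[-0.018,-0.095,0],"spin":4},
  {"jaw":-1,"translation":[-0.027,-0.145,0],"spin":6},
  {"jaw":-1,"translation":[-0.036,-0.195,0],"spin":8},
  {"jaw":-1,"translation":[-0.044,-0.245,0],"spin":10},
  {"jaw":-1,"translation":[-0.053,-0.295,0.02],"spin":12},
  {"jaw":-1,"translation":[-0.062,-0.345,0.04],"spin":13.5},
  {"jaw":-1,"translation":[-0.07,-0.395,0.06],"spin":13.5},
  {"jaw":-1,"translation":[-0.075,-0.423,0.09],"spin":13.5},
  {"jaw":-1,"translation":[-0.075,-0.423,0.1],"spin":13.5},
])

```text
t: 7.85
position: [0.5871, -0.1222, 0.2982]
tool_rot: [-3.141, -0.003, 2.993]
contact_force: [0.1, 0.4, -1.2]
gripper_width: 0.011
gripper_force: 58.5
```

Call:
send_rows([
  {"jaw":-1,"translation":[0,0,0],"spin":0},
  {"jaw":-1,"translation":[0,0,0],"spin":0},
])

```text
t: 8.1
position: [0.5891, -0.1186, 0.3013]
tool_rot: [3.141, 0.001, 2.999]
contact_force: [-0.3, 0.1, -0.1]
gripper_width: 0.0109
gripper_force: 58.5
```

Run:
```python
from h import *
np.set_printoptions(precision=4,suppress=True)
o=readout.get_obs(); print(o['position'],o['tool_rot'],o['contact_force'],o['gripper_width'])
S=np.mean([vision.capture('side')[0] for _ in range(4)],0).astype(np.uint8); T=np.mean([vision.capture('top')[0] for _ in range(4)],0).astype(np.uint8)
M=np.zeros((600,800,3),np.uint8); M[:,:396]=cv2.resize(S[125:225,290:356,::-1],(396,600),interpolation=cv2.INTER_CUBIC); M[:480,400:]=cv2.resize(T[200:280,370:436,::-1],(400,480),interpolation=cv2.INTER_CUBIC)
cv2.imwrite('pics/s2.png',M)
```

```text
[ 0.5891 -0.1186  0.3013] [3.1406 0.0013 2.9995] [-0.3096  0.1338 -0.1453] 0.010885613967372577
```

View pics/s2.png

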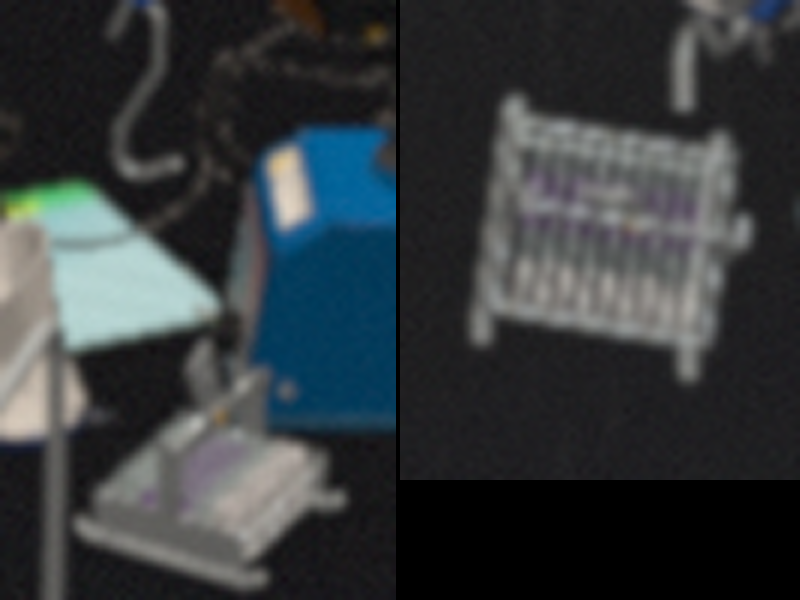

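The hook hangs cleanly, with its tip at crop (180,162) on the left panel. The rack's tab leans left (+y) from the orange rivet at (222,413) to about (200,345). I'll lower beside the tab and calibrate the hook against the tab in the images.

Call:
send_rows([
  {"jaw":-1,"translation":[0,0,0.04],"spin":0},
  {"jaw":-1,"translation":[0,0,0.07],"spin":0},
  {"jaw":-1,"translation":[0,0,0.09],"spin":0},
  {"jaw":-1,"translation":[0,0,0.1],"spin":0},
  {"jaw":-1,"translation":[0,0,0.1],"spin":0},
  {"jaw":-1,"translation":[0,0,0.1],"spin":0},
])

```text
t: 9.25
position: [0.5894, -0.1204, 0.2013]
tool_rot: [3.142, 0.001, 2.997]
contact_force: [-0.5, 0.2, -0.3]
gripper_width: 0.0111
gripper_force: 58.5
```

```bash
cat > ov.py <<'E'
from h import *
import sys
np.set_printoptions(precision=4,suppress=True)
def hookpts(o):
    y=o['tool_rot'][2]-np.pi; ex=np.array([np.cos(y),np.sin(y),0]); O=np.array(o['position'])-[0,0,.0263]-.001*ex
    return [O+ex*a/1e3+[0,0,b/1e3] for a,b in [(-10,-30),(10,-64),(10,-75),(7,-82),(0,-85),(-5,-84),(-20.6,-74.7)]]
def tab(riv,yaw,f):
    ey=np.array([-np.sin(yaw),np.cos(yaw),0]); c,s=np.cos(f),np.sin(f)
    up=ey*s+[0,0,c]; sd=ey*c-np.array([0,0,s])
    return [riv+up*a/1e3+sd*b/1e3 for a,b in [(8,-10),(47,-10),(47,10),(8,10)]], riv+up*.036
if __name__=='__main__':
    o=readout.get_obs(); print(o['position'],o['tool_rot'],o['contact_force'])
    riv=np.array([.5475,-.1285,.062]); M=[]
    for n,(x0,y0,w,h) in (('side',(300,155,50,75)),('top',(380,205,50,75))):
        P=np.mean([vision.capture(n)[0] for _ in range(8)],0); np.save(n+'_P.npy',P); s=8
        I=cv2.resize(P[y0:y0+h,x0:x0+w,::-1].astype(np.uint8),(w*s,h*s),interpolation=cv2.INTER_CUBIC); I=cv2.convertScaleAbs(I,alpha=1.4)
        q=lambda X:np.round(((proj(n,X)-[x0,y0]+.5)*s)).astype(int)
        cv2.polylines(I,[q(hookpts(o))],False,(0,255,255),1)
        for f,c in((.25,(255,0,0)),(.45,(0,255,0))):
            t,hc=tab(riv,-.145,f); cv2.polylines(I,[q(t)],True,c,1); cv2.circle(I,tuple(q(hc)[0]),2,c,-1)
        org=np.clip(P[:,:,0]-P[:,:,2]-14,0,None); org[:185]=0; org[245:]=0; org[:,:315]=0; org[:,425:]=0
        if n=='top': org[:,:395]=0
        else: org[:,340:]=0; org[200:]=0
        v,u=np.nonzero(org>0); wt=org[v,u]; uv=np.array([[(u*wt).sum(),(v*wt).sum()]])/wt.sum()
        a,b=pts(n,uv,[1.]),pts(n,uv,[1.5]); k=(.062-a[0,2])/(b[0,2]-a[0,2]); print(n,'rivet px',uv,len(v),'->',a+(b-a)*k, 'pred',proj(n,riv))
        print(' hook tip px pred',proj(n,hookpts(o))[-1]); M.append(I)
    cv2.imwrite('pics/ov_%s.png'%sys.argv[1],np.hstack(M))
E
python3 ov.py 1
```

```text
[ 0.5894 -0.1204  0.2013] [3.1415 0.0015 2.9972] [-0.462   0.1909 -0.265 ]
side rivet px [[326.2869 193.9949]] 9 -> [[ 0.5457 -0.1315  0.062 ]] pred [[325.3614 194.3256]]
 hook tip px pred [317.9752 183.218 ]
top rivet px [[421.8235 192.6976]] 80 -> [[ 0.6582 -0.1675  0.062 ]] pred [[406.8923 236.6222]]
 hook tip px pred [405.8189 225.4023]
```

View pics/ov_1.png

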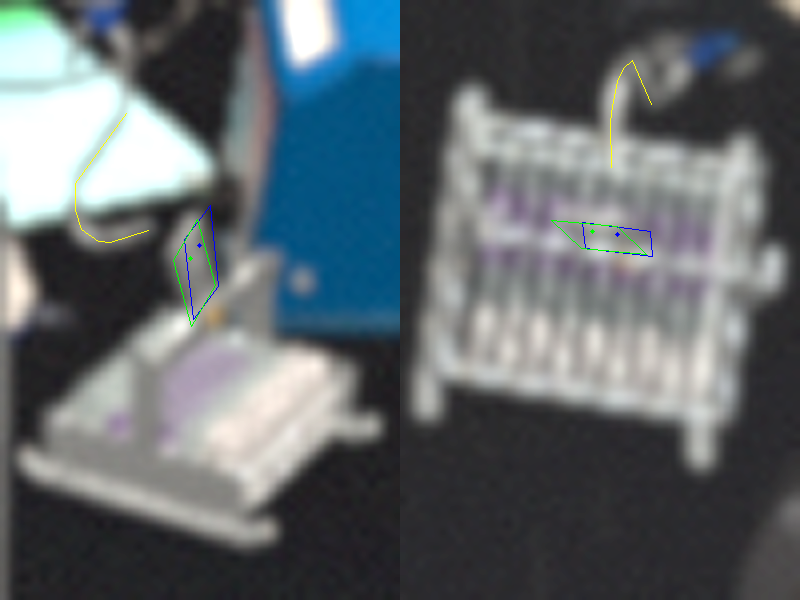

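Run:
```python
from ov import *
for n,(x0,x1,y0,y1) in (('side',(318,332,177,199)),('top',(396,416,226,244))):
    P=np.load(n+'_P.npy'); Q=np.load(n+'_avg.npz')['P']
    print(n,'cols',x0); print('\n'.join(f'{y} '+' '.join('%3d'%v for v in Q[y,x0:x1,0]) for y in range(y0,y1)))
for p in([407.4,237.75],):
    a,b=pts('top',[p],[1.]),pts('top',[p],[1.5]); k=(.062-a[0,2])/(b[0,2]-a[0,2]); print(a+(b-a)*k)
for f in(.2,.3,.4,.5):
    t,h=tab(np.array([.5478,-.130,.062]),-.145,f)
    print(f,'side',proj('side',t+[h]).tolist(),'top',proj('top',t+[h]).round(1).tolist())
```

```text
side cols 318
177 177 174 174 168 152 144 138 120  82  51  48  65  87  99
178 158 152 149 142 121 107  95  83  60  43  42  53  80  91
179 119 107  99  91  75  58  51  53  44  41  42  49  75  87
180  69  54  49  42  37  37  43  42  38  35  36  46  69  79
181  35  28  25  25  39  61  68  51  28  25  30  46  67  71
182  22  18  22  32  64  93  95  65  32  23  31  49  69  63
183  28  21  27  46  85 112 106  71  44  36  43  61  71  57
184  23  24  34  68 102 114 100  72  52  53  64  76  78  53
185  22  25  46  86 114 111  97  78  58  61  78  92  87  61
186  28  29  55  89 107 105 101  86  59  52  78  96  94  84
187  25  28  49  78  93 102 105  91  62  49  73  99 111 112
188  26  27  39  64  86  99 100  89  67  52  76 114 139 131
189  26  25  35  55  79  92  93  88  76  63  88 128 147 125
190  24  22  26  47  73  86  92  90  90  88 103 123 125 106
191  23  25  26  40  64  82  93 101 106 108 107 107  99  92
192  24  32  36  42  61  84  99 115 119 113 102  94  90  91
193  31  49  65  74  88 102 114 124 128 111  94  88  90  94
194  46  72  97 117 139 140 125 120 126 110  85  81  90  94
195  7
[... 2290 characters left out ...]
458737403794]] top [[411.4, 236.4], [410.4, 233.1], [401.8, 232.1], [403.1, 235.4], [406.4, 233.5]]
0.4 side [[326.5580600356945, 189.90623423931316], [324.6380878349806, 181.1604241414401], [321.5286742497487, 186.06962639903293], [323.5207751725414, 194.77443668839578], [323.64805248891685, 186.10308745918704]] top [[411.0, 236.2], [408.3, 232.8], [399.9, 231.9], [402.9, 235.4], [404.9, 233.3]]
0.5 side [[326.3836262582041, 189.90075921668114], [323.8657573483137, 182.14425492849512], [320.86594476030837, 187.4983715680952], [323.45834371351407, 195.18492508580124], [323.10152603009027, 187.0247557884831]] top [[410.6, 236.1], [406.3, 232.5], [398.1, 231.9], [402.6, 235.5], [403.4, 233.2]]
```

```bash
cat > fit.py <<'E'
from ov import *
from scipy.optimize import least_squares
ups=12
def shape(rnd):
    if not rnd: return np.array([(5,-10),(47,-10),(47,10),(5,10)],float)
    a=np.linspace(np.pi,0,25); return np.r_[[(5,-10)],np.c_[37+10*np.sin(a),10*np.cos(a)],[(5,10)]]
def fit(n,x0,x1,y0,y1,rnd,Q,yaw=-.145,ry=-.130,free=True):
    w,h=x1-x0,y1-y0; obs=Q[y0:y1,x0:x1].mean(2) if Q.ndim==3 else Q[y0:y1,x0:x1]
    def ren(p):
        f,dy,sg=p; ey=np.array([-np.sin(yaw),np.cos(yaw),0]); c,s=np.cos(f),np.sin(f); riv=np.array([.5478+.145*0,ry,.062])+ey*dy
        up=ey*s+[0,0,c]; sd=ey*c-np.array([0,0,s]); fx=lambda S:[(riv+up*a/1e3+sd*b/1e3) for a,b in S]
        t=np.linspace(0,2*np.pi,24); im=np.zeros((h*ups,w*ups),np.float32)
        q=lambda S:np.round(((proj(n,fx(S))-[x0,y0]+.5)*ups-.5)*16).astype(np.int32)
        cv2.fillPoly(im,[q(shape(rnd))],1.,shift=4); cv2.fillPoly(im,[q(np.c_[36+4*np.cos(t),4*np.sin(t)])],0.,shift=4)
        return cv2.resize(cv2.GaussianBlur(im,(0,0),sg*ups),(w,h),interpolation=cv2.INTER_AREA)
    def res(p):
        r=ren(p).ravel(); A=np.c_[r,np.ones_like(r)]; k=np.linalg.lstsq(A,obs.ravel(),rcond=None)[0]; return A@k-obs.ravel()
    best=None
    for f0 in(.25,.4,.5):
        s=least_squares(res,[f0,0,.8],diff_step=[.03,.3,.1],x_scale=[.1,.002,.3],bounds=([-.6,-.006 if free else -1e-5,.4],[.6,.006 if free else 1e-5,1.6]))
        if best is None or s.cost<best.cost: best=s
    f,dy,sg=best.x; print(n,rnd,free,'phi %.3f rivet y %.4f hole y %.4f z %.4f sg %.2f rms %.1f'%(f,ry+dy,ry+dy+.036*np.sin(f)*np.cos(yaw),.062+.036*np.cos(f),sg,np.sqrt(np.mean(best.fun**2))))
if __name__=='__main__':
    for rnd in(0,1):
        for free in(True,False): fit('side',317,326,181,190,rnd,np.load('side_avg.npz')['P'],free=free)
    for rnd in(0,1):
        for free in(True,False): fit('top',397,413,229,235,rnd,np.load('top_avg.npz')['P'],free=free)
E
python3 fit.py
```

```text
side 0 True phi 0.406 rivet y -0.1294 hole y -0.1153 z 0.0951 sg 1.59 rms 17.7
side 0 False phi 0.395 rivet y -0.1300 hole y -0.1163 z 0.0952 sg 1.59 rms 17.8
side 1 True phi 0.363 rivet y -0.1300 hole y -0.1174 z 0.0957 sg 1.60 rms 19.2
side 1 False phi 0.371 rivet y -0.1300 hole y -0.1171 z 0.0955 sg 1.57 rms 19.3
top 0 True phi 0.436 rivet y -0.1263 hole y -0.1112 z 0.0946 sg 1.60 rms 10.7
top 0 False phi 0.572 rivet y -0.1300 hole y -0.1107 z 0.0923 sg 1.60 rms 10.8
top 1 True phi 0.398 rivet y -0.1240 hole y -0.1102 z 0.0952 sg 1.60 rms 10.7
top 1 False phi 0.575 rivet y -0.1300 hole y -0.1106 z 0.0922 sg 1.60 rms 10.9
```

Call:
send_rows([
  {"jaw":-1,"translation":[0,0,0.0056],"spin":0},
  {"jaw":-1,"translation":[0.006,0,0.0056],"spin":0},
  {"jaw":-1,"translation":[0.012,0,0.0056],"spin":0},
  {"jaw":-1,"translation":[0.012,0,0.0056],"spin":0},
  {"jaw":-1,"translation":[0.012,0,0.0056],"spin":0},
])

```text
t: 10.68
position: [0.5771, -0.1184, 0.1949]
tool_rot: [3.141, 0.001, 2.997]
contact_force: [0.2, 0.1, 0.0]
gripper_width: 0.0112
gripper_force: 58.5
```

```bash
sed -i 's/riv=np.array.*M=\[\]/riv=np.array([.5478,-.130,.062]); M=[]/; s/(.25,(255,0,0)),(.45,(0,255,0))/(.43,(0,255,0)),/; s/(300,155,50,75)/(308,168,25,37)/; s/(380,205,50,75)/(393,215,25,37)/; s/s=8$/s=16/' ov.py; python3 ov.py 2
```

```text
[ 0.5771 -0.1184  0.1949] [3.1414 0.0005 2.9973] [0.2289 0.1207 0.0211]
side rivet px [[326.2571 193.9899]] 9 -> [[ 0.5458 -0.1315  0.062 ]] pred [[325.4358 194.0807]]
 hook tip px pred [321.6348 186.2154]
top rivet px [[420.5901 198.4951]] 144 -> [[ 0.6434 -0.1641  0.062 ]] pred [[407.4989 236.518 ]]
 hook tip px pred [404.4496 230.9658]
```

View pics/ov_2.png

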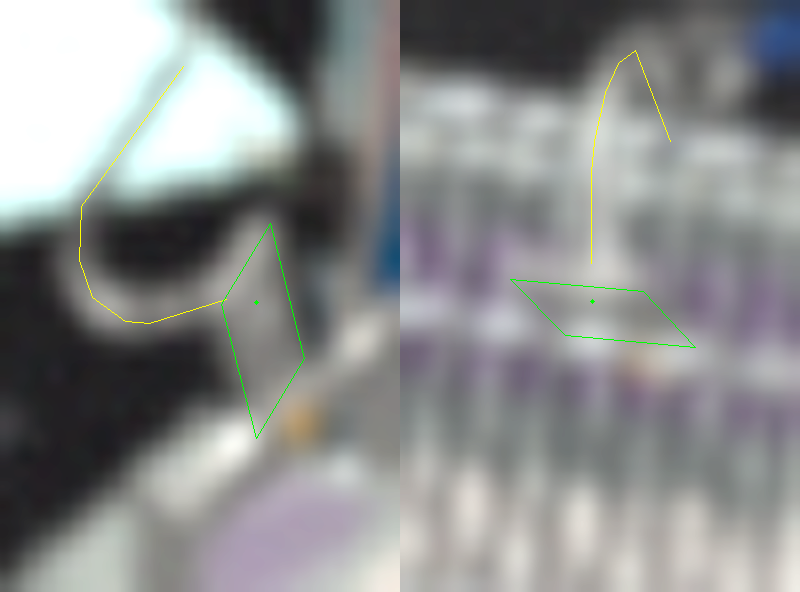

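The tip lines up with the tab in both views: side (222,300) and top (597,265) against the hole at about (590,298). I'll nudge it and advance gently.

Call:
send_rows([
  {"jaw":-1,"translation":[0,0.0007,-0.0008],"spin":0},
  {"jaw":-1,"translation":[0.002,0.0007,-0.0008],"spin":0},
  {"jaw":-1,"translation":[0.004,0.0007,-0.0008],"spin":0},
  {"jaw":-1,"translation":[0.004,0.0007,-0.0008],"spin":0},
])

```text
t: 11.98
position: [0.5729, -0.1172, 0.1955]
tool_rot: [3.141, -0.0, 2.997]
contact_force: [-0.2, 0.1, -0.1]
gripper_width: 0.011
gripper_force: 58.5
```

Call:
send_rows([
  {"jaw":-1,"translation":[0.001,0,0],"spin":0},
  {"jaw":-1,"translation":[0.002,0,0],"spin":0},
  {"jaw":-1,"translation":[0.002,0,0],"spin":0},
])

```text
t: 12.35
position: [0.571, -0.1169, 0.1955]
tool_rot: [3.142, 0.0, 2.997]
contact_force: [0.3, -0.9, -1.3]
gripper_width: 0.0117
gripper_force: 58.5
```

Call:
send_rows([
  {"jaw":-1,"translation":[0,0,0],"spin":0},
  {"jaw":-1,"translation":[0,0,0],"spin":0},
])

```text
t: 12.6
position: [0.5711, -0.1169, 0.1955]
tool_rot: [3.142, 0.0, 2.997]
contact_force: [-0.3, -0.1, -0.5]
gripper_width: 0.0113
gripper_force: 58.5
```

Call:
send_rows([
  {"jaw":-1,"translation":[0.001,0,-0.0004],"spin":0},
  {"jaw":-1,"translation":[0.001,0,-0.0004],"spin":0},
])

```text
t: 12.85
position: [0.5701, -0.1167, 0.1959]
tool_rot: [3.142, 0.0, 2.997]
contact_force: [-0.4, 0.6, -0.0]
gripper_width: 0.0115
gripper_force: 58.5
```

Call:
send_rows([
  {"jaw":-1,"translation":[0,0,0],"spin":0},
])

```text
t: 12.98
position: [0.5701, -0.1168, 0.1959]
tool_rot: [3.142, 0.0, 2.997]
contact_force: [-0.3, -0.0, 0.4]
gripper_width: 0.0113
gripper_force: 58.5
```

Call:
send_rows([
  {"jaw":-1,"translation":[0.001,0,-0.0005],"spin":0},
  {"jaw":-1,"translation":[0.002,0,-0.001],"spin":0},
  {"jaw":-1,"translation":[0.002,0,-0.001],"spin":0},
])

```text
t: 13.35
position: [0.568, -0.1165, 0.197]
tool_rot: [3.141, 0.0, 2.997]
contact_force: [0.6, -0.3, -0.7]
gripper_width: 0.0113
gripper_force: 58.5
```

Call:
send_rows([
  {"jaw":-1,"translation":[0.001,0,-0.0006],"spin":0},
  {"jaw":-1,"translation":[0.001,0,-0.0006],"spin":0},
])

```text
t: 13.6
position: [0.5671, -0.1163, 0.1976]
tool_rot: [3.142, 0.0, 2.997]
contact_force: [0.2, -0.2, -0.6]
gripper_width: 0.0114
gripper_force: 58.5
```

Call:
send_rows([
  {"jaw":-1,"translation":[0.001,0,-0.0006],"spin":0},
  {"jaw":-1,"translation":[0.001,0,-0.0006],"spin":0},
])

```text
t: 13.85
position: [0.5661, -0.1162, 0.1981]
tool_rot: [3.142, -0.0, 2.997]
contact_force: [-0.3, -0.4, -0.8]
gripper_width: 0.0111
gripper_force: 58.5
```

The tip is 5 mm through the hole with no significant force. I'll continue along the wire.

Call:
send_rows([
  {"jaw":-1,"translation":[0.0015,0,-0.0008],"spin":0},
  {"jaw":-1,"translation":[0.003,0,-0.0016],"spin":0},
  {"jaw":-1,"translation":[0.003,0,-0.0016],"spin":0},
])

```text
t: 14.22
position: [0.5631, -0.1158, 0.1998]
tool_rot: [3.141, 0.0, 2.997]
contact_force: [0.2, 0.8, -0.5]
gripper_width: 0.0113
gripper_force: 58.5
```

Call:
send_rows([
  {"jaw":-1,"translation":[0.0015,0,-0.0009],"spin":0},
  {"jaw":-1,"translation":[0.003,0,-0.0018],"spin":0},
  {"jaw":-1,"translation":[0.003,0,-0.0018],"spin":0},
])

```text
t: 14.6
position: [0.5601, -0.1153, 0.2016]
tool_rot: [3.142, 0.0, 2.997]
contact_force: [1.1, -0.1, -0.9]
gripper_width: 0.0113
gripper_force: 58.5
```

Call:
send_rows([
  {"jaw":-1,"translation":[0.0015,0,-0.0009],"spin":0},
  {"jaw":-1,"translation":[0.003,0,-0.0018],"spin":0},
  {"jaw":-1,"translation":[0.003,0,-0.0018],"spin":0},
])

```text
t: 14.98
position: [0.5572, -0.1149, 0.2034]
tool_rot: [3.142, 0.0, 2.997]
contact_force: [0.3, -0.4, -1.5]
gripper_width: 0.011
gripper_force: 58.5
```

Call:
send_rows([
  {"jaw":-1,"translation":[0.0015,0,0],"spin":0},
  {"jaw":-1,"translation":[0.003,0,-0.0003],"spin":0},
  {"jaw":-1,"translation":[0.005,0,-0.0006],"spin":0},
  {"jaw":-1,"translation":[0.006,0,-0.0006],"spin":0},
  {"jaw":-1,"translation":[0.006,0,-0.0006],"spin":0},
])

```text
t: 15.6
position: [0.5513, -0.114, 0.2039]
tool_rot: [3.142, 0.0, 2.997]
contact_force: [0.2, -0.1, -1.1]
gripper_width: 0.0115
gripper_force: 58.5
```

Call:
send_rows([
  {"jaw":-1,"translation":[0,0,-0.001],"spin":0},
  {"jaw":-1,"translation":[0,0,-0.002],"spin":0},
  {"jaw":-1,"translation":[0,0,-0.003],"spin":0},
  {"jaw":-1,"translation":[0,0,-0.004],"spin":0},
  {"jaw":-1,"translation":[0,0,-0.004],"spin":0},
])

```text
t: 16.23
position: [0.5513, -0.1141, 0.2079]
tool_rot: [-3.142, -0.0, 2.997]
contact_force: [0.0, -0.6, -0.9]
gripper_width: 0.0112
gripper_force: 58.4
```

Call:
send_rows([
  {"jaw":-1,"translation":[0,0,-0.001],"spin":0},
  {"jaw":-1,"translation":[0,0,-0.002],"spin":0},
  {"jaw":-1,"translation":[0,0,-0.003],"spin":0},
  {"jaw":-1,"translation":[0,0,-0.003],"spin":0},
])

```text
t: 16.73
position: [0.5512, -0.114, 0.2109]
tool_rot: [3.142, -0.0, 2.997]
contact_force: [-0.3, 0.2, -5.9]
gripper_width: 0.0114
gripper_force: 58.3
```

Call:
send_rows([
  {"jaw":-1,"translation":[0,0,-0.001],"spin":0},
  {"jaw":-1,"translation":[0,0,-0.002],"spin":0},
  {"jaw":-1,"translation":[0,0,-0.003],"spin":0},
  {"jaw":-1,"translation":[0,0,-0.003],"spin":0},
])

```text
t: 17.23
position: [0.5514, -0.114, 0.214]
tool_rot: [3.141, 0.0, 2.997]
contact_force: [0.3, 0.4, -5.9]
gripper_width: 0.0111
gripper_force: 58.5
```

Hooked: the load shows about 5 N. I'll lift slowly.

Call:
send_rows([
  {"jaw":-1,"translation":[0,0,-0.002],"spin":0},
  {"jaw":-1,"translation":[0,0,-0.004],"spin":0},
  {"jaw":-1,"translation":[0,0,-0.006],"spin":0},
  {"jaw":-1,"translation":[0,0,-0.008],"spin":0},
  {"jaw":-1,"translation":[0,0,-0.01],"spin":0},
  {"jaw":-1,"translation":[0,0,-0.013],"spin":0},
  {"jaw":-1,"translation":[0,0,-0.016],"spin":0},
  {"jaw":-1,"translation":[0,0,-0.02],"spin":0},
  {"jaw":-1,"translation":[0,0,-0.024],"spin":0},
  {"jaw":-1,"translation":[0,0,-0.03],"spin":0},
])

```text
t: 18.48
position: [0.5512, -0.114, 0.2442]
tool_rot: [-3.142, -0.0, 2.997]
contact_force: [-0.5, -0.3, -6.9]
gripper_width: 0.0109
gripper_force: 58.4
```

Run:
```python
from h import *
S=vision.capture('side')[0]; T=vision.capture('top')[0]
M=np.zeros((600,800,3),np.uint8); M[:,:396]=cv2.resize(S[125:225,290:356,::-1],(396,600),interpolation=cv2.INTER_CUBIC); M[:480,400:]=cv2.resize(T[200:280,370:436,::-1],(400,480),interpolation=cv2.INTER_CUBIC)
cv2.imwrite('pics/s3.png',M)
```

```text
(no output)
```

View pics/s3.png

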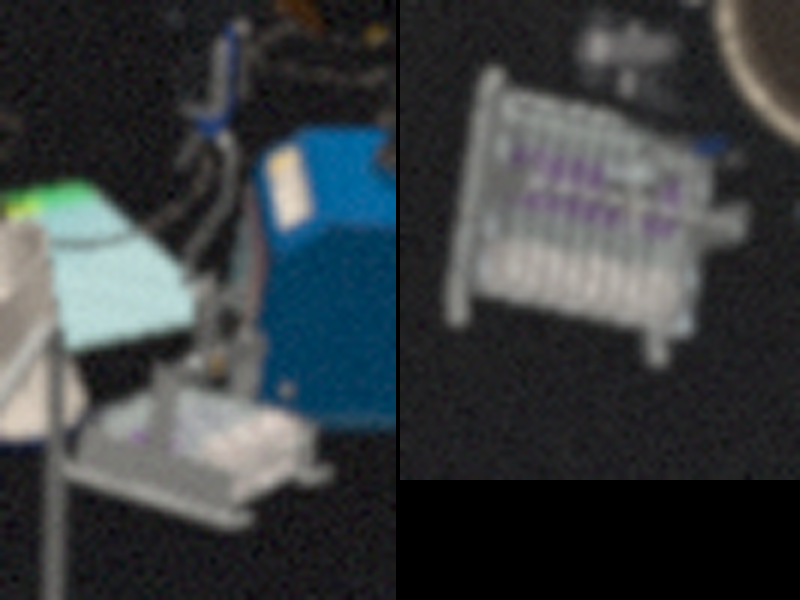

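The rack hangs free from the hook, tilted slightly with its bottom edge at left crop (65-250,465-520). I'll carry it round the robot side of the rail.

Call:
send_rows([
  {"jaw":-1,"translation":[0.003,0.0015,-0.006],"spin":0},
  {"jaw":-1,"translation":[0.01,0.005,-0.015],"spin":0},
  {"jaw":-1,"translation":[0.021,0.0105,-0.025],"spin":0},
  {"jaw":-1,"translation":[0.036,0.018,-0.035],"spin":0},
  {"jaw":-1,"translation":[0.053,0.0265,-0.045],"spin":0},
  {"jaw":-1,"translation":[0.071,0.0355,-0.055],"spin":0},
  {"jaw":-1,"translation":[0.089,0.0445,-0.06],"spin":0},
  {"jaw":-1,"translation":[0.106,0.053,-0.06],"spin":0},
  {"jaw":-1,"translation":[0.12,0.06,-0.06],"spin":0},
  {"jaw":-1,"translation":[0.132,0.067,-0.06],"spin":0},
])

```text
t: 19.82
position: [0.4293, -0.0282, 0.3041]
tool_rot: [3.141, 0.0, 2.997]
contact_force: [-0.3, 0.9, -5.8]
gripper_width: 0.0111
gripper_force: 58.4
```

Call:
send_rows([
  {"jaw":-1,"translation":[0.001,0.008,0],"spin":-0.5},
  {"jaw":-1,"translation":[0.0025,0.018,0],"spin":-1},
  {"jaw":-1,"translation":[0.0045,0.031,0],"spin":-2},
  {"jaw":-1,"translation":[0.0065,0.045,0],"spin":-3},
  {"jaw":-1,"translation":[0.0085,0.059,0],"spin":-4},
  {"jaw":-1,"translation":[0.0105,0.073,0],"spin":-5},
  {"jaw":-1,"translation":[0.0125,0.087,0],"spin":-6},
  {"jaw":-1,"translation":[0.0145,0.101,0],"spin":-7},
  {"jaw":-1,"translation":[0.0165,0.115,0],"spin":-8},
  {"jaw":-1,"translation":[0.0185,0.129,0],"spin":-9},
])

```text
t: 21.08
position: [0.4305, 0.1026, 0.3039]
tool_rot: [3.142, -0.0, -3.128]
contact_force: [0.4, -1.0, -6.8]
gripper_width: 0.011
gripper_force: 58.4
```

Call:
send_rows([
  {"jaw":-1,"translation":[0,0.014,0],"spin":-1},
  {"jaw":-1,"translation":[0,0.029,0],"spin":-2},
  {"jaw":-1,"translation":[0,0.045,0],"spin":-3},
  {"jaw":-1,"translation":[-0.001,0.062,0],"spin":-4},
  {"jaw":-1,"translation":[-0.001,0.079,0],"spin":-4.5},
  {"jaw":-1,"translation":[-0.001,0.096,0],"spin":-4.5},
  {"jaw":-1,"translation":[-0.002,0.112,0],"spin":-4.5},
  {"jaw":-1,"translation":[-0.002,0.125,0.005],"spin":-4.5},
  {"jaw":-1,"translation":[-0.002,0.135,0.01],"spin":-4.5},
  {"jaw":-1,"translation":[-0.002,0.142,0.014],"spin":-4.5},
])

```text
t: 22.32
position: [0.4306, 0.244, 0.2893]
tool_rot: [-3.141, -0.001, -3.05]
contact_force: [-1.1, -0.1, -6.6]
gripper_width: 0.0113
gripper_force: 58.4
```

Call:
send_rows([
  {"jaw":-1,"translation":[0,0,0.005],"spin":0},
  {"jaw":-1,"translation":[0,0,0.008],"spin":0},
  {"jaw":-1,"translation":[0,0,0.008],"spin":0},
  {"jaw":-1,"translation":[0,0,0.008],"spin":0},
  {"jaw":-1,"translation":[0,0,0.008],"spin":0},
])

```text
t: 22.95
position: [0.4309, 0.2435, 0.2821]
tool_rot: [3.141, 0.0, -3.05]
contact_force: [-0.2, 0.1, -6.7]
gripper_width: 0.0111
gripper_force: 58.4
```

Call:
send_rows([
  {"jaw":-1,"translation":[-0.004,0,0.0008],"spin":0},
  {"jaw":-1,"translation":[-0.012,0,0.0008],"spin":0},
  {"jaw":-1,"translation":[-0.022,0,0.0008],"spin":0},
  {"jaw":-1,"translation":[-0.033,0,0.0008],"spin":0},
  {"jaw":-1,"translation":[-0.044,0,0.0008],"spin":0},
  {"jaw":-1,"translation":[-0.053,0,0.0008],"spin":0},
  {"jaw":-1,"translation":[-0.06,0,0.0008],"spin":0},
  {"jaw":-1,"translation":[-0.066,0,0.0008],"spin":0},
  {"jaw":-1,"translation":[-0.07,0,0.0008],"spin":0},
  {"jaw":-1,"translation":[-0.072,0,0.0008],"spin":0},
])

```text
t: 24.2
position: [0.5026, 0.2501, 0.2811]
tool_rot: [3.142, -0.0, -3.05]
contact_force: [-0.4, 0.3, -5.8]
gripper_width: 0.0105
gripper_force: 58.4
```

Call:
send_rows([
  {"jaw":-1,"translation":[-0.003,0,0],"spin":0},
  {"jaw":-1,"translation":[-0.006,0,0],"spin":0},
  {"jaw":-1,"translation":[-0.01,0,0],"spin":0},
  {"jaw":-1,"translation":[-0.01,0,0],"spin":0},
])

```text
t: 24.7
position: [0.5128, 0.251, 0.2811]
tool_rot: [3.142, 0.0, -3.051]
contact_force: [-0.1, 0.8, -6.5]
gripper_width: 0.0115
gripper_force: 58.4
```

Call:
send_rows([
  {"jaw":-1,"translation":[-0.003,0,0],"spin":0},
  {"jaw":-1,"translation":[-0.006,0,0],"spin":0},
  {"jaw":-1,"translation":[-0.009,0,0],"spin":0},
  {"jaw":-1,"translation":[-0.009,0,0],"spin":0},
])

```text
t: 25.2
position: [0.5217, 0.2518, 0.2811]
tool_rot: [-3.142, 0.0, -3.05]
contact_force: [-0.4, 0.1, -7.2]
gripper_width: 0.0114
gripper_force: 58.4
```

Call:
send_rows([
  {"jaw":-1,"translation":[-0.003,0,0],"spin":0},
  {"jaw":-1,"translation":[-0.006,0,0],"spin":0},
  {"jaw":-1,"translation":[-0.008,0,0],"spin":0},
  {"jaw":-1,"translation":[-0.008,0,0],"spin":0},
  {"jaw":-1,"translation":[-0.008,0,0],"spin":0},
])

```text
t: 25.82
position: [0.5294, 0.2526, 0.2811]
tool_rot: [3.142, 0.0, -3.05]
contact_force: [-0.2, 0.4, -6.1]
gripper_width: 0.0113
gripper_force: 58.4
```

Run:
```python
from h import *
S=np.mean([vision.capture('side')[0] for _ in range(3)],0).astype(np.uint8)
cv2.imwrite('pics/s4.png',cv2.resize(S[165:305,215:355,::-1],(600,600),interpolation=cv2.INTER_CUBIC))
```

```text
(no output)
```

View pics/s4.png

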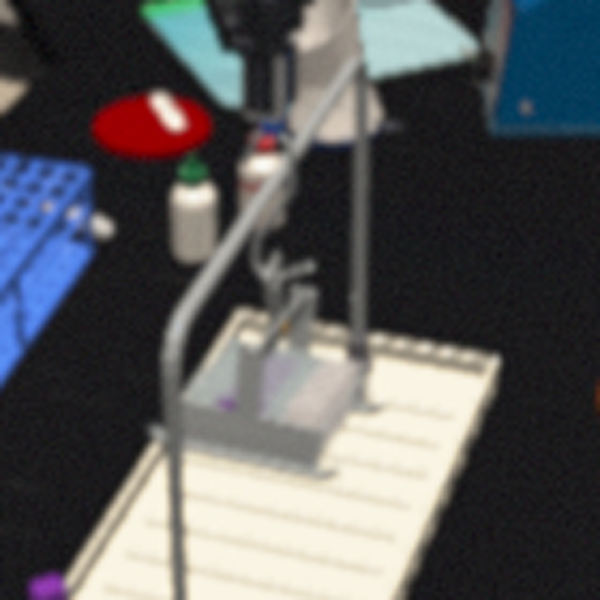

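The rack hangs over the tray with the hook around the bar. I'll lower it now.

Call:
send_rows([
  {"jaw":-1,"translation":[0,0,0.004],"spin":0},
  {"jaw":-1,"translation":[0,0,0.008],"spin":0},
  {"jaw":-1,"translation":[0,0,0.012],"spin":0},
  {"jaw":-1,"translation":[0,0,0.016],"spin":0},
  {"jaw":-1,"translation":[0,0,0.019],"spin":0},
  {"jaw":-1,"translation":[0,0,0.021],"spin":0},
  {"jaw":-1,"translation":[0,0,0.021],"spin":0},
])

```text
t: 26.85
position: [0.5293, 0.2526, 0.26]
tool_rot: [-3.142, -0.0, -3.05]
contact_force: [0.2, 0.1, -6.6]
gripper_width: 0.011
gripper_force: 58.4
```

Call:
send_rows([
  {"jaw":-1,"translation":[0,0,0.001],"spin":0},
  {"jaw":-1,"translation":[0,0,0.002],"spin":0},
  {"jaw":-1,"translation":[0,0,0.003],"spin":0},
  {"jaw":-1,"translation":[0,0,0.003],"spin":0},
])

```text
t: 27.35
position: [0.5293, 0.2526, 0.257]
tool_rot: [-3.142, -0.0, -3.05]
contact_force: [0.0, 0.5, -7.2]
gripper_width: 0.0117
gripper_force: 58.4
```

Call:
send_rows([
  {"jaw":-1,"translation":[0,0,0.0005],"spin":0},
  {"jaw":-1,"translation":[0,0,0.0009],"spin":0},
  {"jaw":-1,"translation":[0,0,0.0009],"spin":0},
])

```text
t: 27.72
position: [0.5294, 0.2526, 0.2563]
tool_rot: [3.141, 0.0, -3.05]
contact_force: [-0.0, 0.1, -6.8]
gripper_width: 0.0111
gripper_force: 58.4
```

Call:
send_rows([
  {"jaw":-1,"translation":[0,0,0.0005],"spin":0},
  {"jaw":-1,"translation":[0,0,0.0005],"spin":0},
])

```text
t: 27.98
position: [0.5295, 0.2527, 0.2561]
tool_rot: [3.141, 0.0, -3.05]
contact_force: [-1.1, -0.6, -1.7]
gripper_width: 0.0111
gripper_force: 59.0
```

Call:
send_rows([
  {"jaw":-1,"translation":[0,0,0.0005],"spin":0},
  {"jaw":-1,"translation":[0,0,0.0005],"spin":0},
])

```text
t: 28.22
position: [0.5295, 0.2527, 0.2558]
tool_rot: [3.141, 0.001, -3.05]
contact_force: [-2.7, -0.7, 3.3]
gripper_width: 0.0108
gripper_force: 59.7
```

Seated. I'll release slowly and rise straight up.

Call:
send_rows([
  {"jaw":-1,"translation":[0.0005,0,-0.0003],"spin":0},
  {"jaw":-0.7,"translation":[0.0005,0,-0.0003],"spin":0},
  {"jaw":-0.65,"translation":[0.0005,0,-0.0003],"spin":0},
  {"jaw":-0.55,"translation":[0.0005,0,-0.0003],"spin":0},
  {"jaw":-0.45,"translation":[0.0005,0,-0.0003],"spin":0},
  {"jaw":-0.3,"translation":[0.0005,0,-0.0003],"spin":0},
  {"jaw":-0.1,"translation":[0.0005,0,-0.0003],"spin":0},
  {"jaw":0,"translation":[0.0005,0,-0.0003],"spin":0},
  {"jaw":0,"translation":[0.0005,0,-0.0003],"spin":0},
])

```text
t: 29.35
position: [0.5288, 0.2525, 0.2555]
tool_rot: [3.142, 0.0, -3.05]
contact_force: [-0.1, -0.9, 0.1]
gripper_width: 0.0425
gripper_force: 0.0
```

Call:
send_rows([
  {"jaw":0,"translation":[0,0,-0.01],"spin":0},
  {"jaw":0,"translation":[0,0,-0.03],"spin":0},
  {"jaw":0,"translation":[0,0,-0.06],"spin":0},
  {"jaw":0,"translation":[0,0,-0.09],"spin":0},
  {"jaw":0,"translation":[0,0,-0.12],"spin":0},
  {"jaw":0,"translation":[0.03,0,-0.14],"spin":0},
  {"jaw":0,"translation":[0.06,0,-0.14],"spin":0},
  {"jaw":0,"translation":[0.06,0,-0.14],"spin":0},
  {"jaw":0,"translation":[0.06,0,-0.14],"spin":0},
  {"jaw":0,"translation":[0.06,0,-0.14],"spin":0},
])

```text
t: 30.6
position: [0.4697, 0.2469, 0.3953]
tool_rot: [-3.141, -0.0, -3.051]
contact_force: [0.6, 0.8, -0.1]
gripper_width: 0.0428
gripper_force: 0.0
```

Run:
```python
from h import *
np.set_printoptions(precision=4,suppress=True)
f=[vision.capture('side')[0] for _ in range(8)]; print('motion',np.abs(f[0].astype(float)-f[-1])[180:300,220:350].mean())
S=np.mean(f[-3:],0).astype(np.uint8); d=vision.capture('side')[1]
cv2.imwrite('pics/s5.png',cv2.resize(S[165:305,215:355,::-1],(600,600),interpolation=cv2.INTER_CUBIC))
for k in('slide_rack','bottle_red','bottle_green'):
    for r in vision.cut_out('side',k)[:2]:
        P=mpts('side',r['mask'],d); print(k,r['confidence'],np.median(P,0),np.percentile(P,3,axis=0),np.percentile(P,97,axis=0))
```

```text
motion 3.4073290598290598
slide_rack 0.61 [0.5235 0.279  0.0782] [0.4872 0.2047 0.0483] [0.5623 0.3028 0.1229]
bottle_red 0.39 [ 0.6672 -0.04    0.0185] [ 0.6576 -0.0496  0.0035] [ 0.6848 -0.0327  0.0517]
bottle_red 0.33 [0.5287 0.2568 0.2502] [ 0.5203  0.0174 -0.0011] [0.6491 0.2609 0.2831]
bottle_green 0.5 [0.6952 0.0144 0.0306] [ 0.6836 -0.0619 -0.0009] [0.7423 0.0234 0.0658]
```

View pics/s5.png

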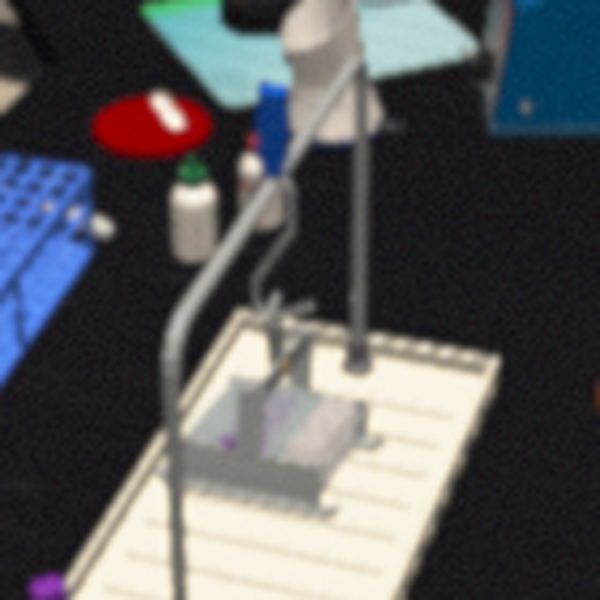

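The hook sits on the bar with the rack hanging level. Its bottom is about 45 mm up, clear of the tray, and the bottles are where they stood. I'll let it settle, then hand in.

Call:
send_rows([
  {"jaw":0,"translation":[0,0,0],"spin":0},
  {"jaw":0,"translation":[0,0,0],"spin":0},
  {"jaw":0,"translation":[0,0,0],"spin":0},
  {"jaw":0,"translation":[0,0,0],"spin":0},
  {"jaw":0,"translation":[0,0,0],"spin":0},
  {"jaw":0,"translation":[0,0,0],"spin":0},
  {"jaw":0,"translation":[0,0,0],"spin":0},
  {"jaw":0,"translation":[0,0,0],"spin":0},
  {"jaw":0,"translation":[0,0,0],"spin":0},
  {"jaw":0,"translation":[0,0,0],"spin":0},
])

```text
t: 32.45
position: [0.4691, 0.2471, 0.3955]
tool_rot: [3.142, 0.0, -3.05]
contact_force: [-0.1, -1.0, -0.3]
gripper_width: 0.0427
gripper_force: 0.0
```

```bash
python3 -c "
from station import bot; print(bot.hand_in())"
```

```text
the job is handed in; nothing more can be done
None
```

The rack hangs free from the S-hook on the rail, about 45 mm up and clear of the drip tray, with the bottles where they stood; I handed the job in at about 32 s, and no verdict came back.

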